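# Load the third place of a magnetic stirrer and set its step selector

## Robot

A 7-joint arm with a two-finger parallel gripper is mounted at the origin on a cart in front of the work surface, level with it; the furniture and walls round the work are solid. World frame = base frame: x ahead of the robot, y to its left, z up, the work surface at z = 0. Lengths are in m, angles in rad, forces in N, time in s.
With the tool pointing down it reaches from about 0.375 to 0.925 m from the base axis. Payload 3.1 kg.
Tool frame: the origin (TCP) lies at the very end of the fingers, on their centre line; the grasp point (between the pads) lies 19 mm behind it; x points along the fingers, z is the direction in which the jaws open and shut, and the axes are right-handed (so a half turn about x gives the same grasp; the last joint's range is limited). The gripper opens to 85 mm and grips with 20 to 120 N. Pads are 22 mm wide; open, the fingers measure 114 mm over their backs; the gripper's body (76 mm by 85 mm) begins 54 mm behind the grasp point. The pads swing forward as they close: fully open they stand 13 mm farther back than shut.
Start: joints at [1.07, 0.383, 0.044, 1.598, -0.018, 1.161, -0.05], TCP at [0.255, -0.598, 0.231] pointing down, gripper open.
Joint ranges: [-2.61, 2.61], [-0.41, 2.15], [-1.48, 1.57], [0, 2.5], [-1.57, 4.71], [0.05, 1.97], [-2.85, 2.85]. Speed limits (rad/s): [2.79, 2.79, 3.14, 3.14, 3.14, 3.14, 3.14].

## Interface

Orientations are given as a unit quaternion [w, x, y, z].
In Python, from bench import env gives the robot as it stands. The module is installed in compiled form; this text tells all that it offers.
- The arm moves only by the tool play_rows, never from a script. Its arguments are lists of equal length, an entry for each row: "translation": the shift along the world's x, y, z in mm, a list of three; "turn": the turn, a rotation vector about the world's x, y, z in degrees, a list of three. In form: {"translation": [[tx, ty, tz], ...], "turn": [[wx, wy, wz], ...]}. A call has 1 to 8 rows; each row is the pose to reach, as a shift and turn from the pose commanded when the call began; what a row does not reach only later rows make up. A row lasts 1/12 s, in which the tool goes at most 41.7 mm and 7.16 degrees, less where a joint would pass 70% of its speed; a pose out of reach is approached as far as the arm can. A call with a gripper value outside its range is refused whole. "fingers" is the opening in per cent of the stroke, from 0 (shut) to 100 (fully open), set as the call begins (left out, the last holds). The fingers move at their own pace and stop on an object; "grip_force" is the grip in N (left out, the last holds). Time passes only in rows, so rows that repeat a pose let the fingers close. It gives the time, the measured TCP pose, the force and the opening at its end, in the units of the state.
- env.read_state(): the state, without advancing time (a new reading comes with each control period).
- env.read_camera(name): name is "scene" or "side" or "wrist"; returns a dict with "image" (480x640x3 uint8, red, green, blue), "vfov" (degrees; the focal length in pixels is half the picture's height over the tangent of half this angle, whatever the lens; pixels are square), "cx", "cy" (the principal point, pixels), "world_to_cam" (4x4, takes a point from world to camera coordinates); the wrist camera has in their place "T_tool_cam" (4x4, takes a point from camera to tool coordinates, whose origin is the TCP and whose axes are the tool frame's). Camera axes: x right, y down, z forward; pixel columns grow to the right and rows downward; lengths in m; the calibration is good to about 2 mm. A picture is of the moment at which its call begins: read the wrist's pose just before it. There is no depth.
- env.finish_job(): hands the job in, once; it reports no verdict.
The state is a dict: "t": time; "q": joint angles; "dq": joint speeds; "tau": joint torques, N m; "tcp_pos": TCP position; "ee_rot": TCP orientation; "force": force on the tool from outside, world axes, zero at the start; "ft_torque": the same for the moment, N m; "gripper_width": finger opening in m.
Only numpy, scipy, OpenCV 4.12 (cv2) and the standard library are available. Lean on these libraries where they do the work, as an engineer would, in place of code of your own. Each camera call takes 0.05 s, during which the arm holds its last target.

## Task

Take the screw-cap bottle at the front left of the worktop (not the little jar behind it) and stand it upright in the empty circle on the three-place magnetic stirrer, gently and without disturbing the flasks beside it or the jar. Then turn the stirrer's pointer knob clockwise to the fifth step, the bar with the little paper flag beside it, so that it rests in that click.

Things in the scene. Friction and masses are not known exactly. Their poses are not given: they have to be found in the camera images.
- stirrer: three-place magnetic stirrer, fixed: white housing 200 mm deep (x), 320 mm wide (y); flat steel stirring plate on top, 80 mm above the worktop; in front (its -x side) a control panel sloping at 35 degrees to the horizontal, from 18 mm high at the front edge up to the plate. Origin on the worktop at mid-width, 120 mm behind the front edge; x away from the robot, y to the left, z up
- place0 (a point): centre of the left place on the stirring plate, at its surface: an engraved circle 84 mm across. The three places lie in a row along the stirrer's y, 100 mm apart; two are taken by flasks (up to 6 mm off centre), one is empty: which one differs from case to case
- place1 (a point): centre of the middle place, as place0
- place2 (a point): centre of the right place, as place0
- bottle_mid (a point): the small screw-cap bottle to be loaded, standing on the worktop at the front left, beside the stirrer; 0.17 to 0.28 kg. This point is on its axis half-way up, 55 mm above its base; z is its axis. Body 57 mm across, tapering shoulder, cap 47 mm across from 88 to 110 mm above the base (grasp the cap from above)
- erlenmeyer: conical flask with a foil cap, 64 mm across and 104 mm high, loose on one of the places; origin at the centre of its base, z up; not to be disturbed
- round_flask: round flat-bottomed flask with a wide white stopper, 67 mm across and 115 mm high, loose on one of the places; origin at the centre of its base, z up; not to be disturbed
- sample_jar: small jar with a screw cap, 33 mm across and 55 mm high, loose on the worktop behind the bottle; origin at the centre of its base; not to be disturbed
- selector_grip (a point): point on the turning axis of the selector knob, 18 mm out from the panel; z points out of the panel along that axis (35 degrees from vertical, leaning to the robot), x where the pointer points (turns with the knob). Knob: skirt and dome 41 mm across, 11 mm high; on it a bar grip along x, 11.5 mm thick, x = -19 to 15 mm plus a thinner nose to 23 mm with a white line; its top is 26 mm from the panel
- step5_mark (a point): the fifth step's bar on the panel, 27 mm from the knob's axis; a small paper flag is stuck just outside it
- selector (a joint): angle of the selector knob, rad; grows clockwise as seen from outside. 0 is off (small ring at the left of the scale); steps 1 to 7 are bars that grow longer, 0.436 rad (25 degrees) apart, so step 5 is at 2.182. Spring detents: let go, it clicks into the nearest step; it takes about 0.05 N m to turn out of one. It starts in step 2, 3 or 4
Mind the look-alikes: they are no part of the job. What is shaped like the part that bears bottle_mid but green is not meant.

How it is judged:
On the way, in this order (a step that is already met when the one before it is completed fails the run):
1. the bottle stands upright in the empty circle on the stirring plate ((horizontal distance between bottle_mid and place0 below 0.018 m or horizontal distance between bottle_mid and place1 below 0.018 m or horizontal distance between bottle_mid and place2 below 0.018 m) and height (world z) of bottle_mid below 0.14 m and angle between bottle_mid's own z axis and vertical below 0.1 rad), for 0.2 s.
2. the selector is at step 5 (value of joint selector between 2.06 and 2.3 rad), for 0.2 s.
At the end, for the whole second after the job is handed in: the bottle stands upright on the stirring plate, its axis within 18 mm of the centre of the place that was empty; the selector rests in step 5 (within 7 degrees); both flasks stand upright within 12 mm of where they were (all of step 1 and all of step 2 and height (world z) of bottle_mid above 0.13 m and velocity of joint selector between -0.1 and 0.1 rad/s and distance of each of erlenmeyer, round_flask from where it was at the start of the episode below 0.012 m and angle between each of erlenmeyer, round_flask's own z axis and vertical below 0.1 rad); the robot touches nothing.
It fails at once if a flask on the stirrer is pushed more than 12 mm or tipped (distance of any of erlenmeyer, round_flask from where it was at the start of the episode above 0.012 m or angle between any of erlenmeyer, round_flask's own z axis and vertical above 0.35 rad).
It fails at once if the sample jar is pushed more than 20 mm (distance of sample_jar from where it was at the start of the episode above 0.02 m).
It fails at once if the bottle is tipped over (angle between bottle_mid's own z axis and vertical above 0.6 rad).
It fails at once if the bottle is dropped or banged down on the stirrer (over 40 N) (contact force between bottle and stirrer above 40 N).
It also fails if it takes over 48 s, if anything falls off the work surface, if the arm or the gripper's body presses on something with over 40 N, if the wrist force passes 120 N, or if a joint passes its speed limit or range.

## Working session

There is one attempt and no reset: what is moved stays moved. The work goes in short steps, Python scripts to look and compute and a tool call to move; the robot and the scene stay as the last step left them, time stands still between calls to the robot, and variables do not carry over. Pictures are saved under pics/ and viewed, and the job is handed in when it is done.

Besides the shell and the picture viewer there is one more tool, called after "Call:" as name(argument=value, ...) on one line, values as JSON. play_rows: Moves the arm, as the interface text tells. Its arguments: {"type":"object","properties":{"translation":{"type":"array"},"turn":{"type":"array"},"fingers":{"type":"number"},"grip_force":{"type":"number"}},"required":["translation","turn"]}

```bash
mkdir -p pics; cat > h.py <<'E'
from bench import env
import numpy as np, cv2
def cam(n,fn):
    s=env.read_state(); c=env.read_camera(n); cv2.imwrite('pics/'+fn,c['image'][:,:,::-1]); 
    import pickle; pickle.dump((s,{k:c[k] for k in c}),open('pics/'+fn+'.pkl','wb')); return s,c
def load(fn):
    import pickle; return pickle.load(open('pics/'+fn+'.pkl','rb'))
def R(q):
    from scipy.spatial.transform import Rotation as Ro
    return Ro.from_quat([q[1],q[2],q[3],q[0]]).as_matrix()
def ray(fn,u,v):
    s,c=load(fn); f=240/np.tan(np.radians(c['vfov'])/2)
    d=np.array([(u-c['cx'])/f,(v-c['cy'])/f,1])
    if 'world_to_cam' in c: T=np.linalg.inv(np.array(c['world_to_cam']))
    else:
        W=np.eye(4);W[:3,:3]=R(s['ee_rot']);W[:3,3]=s['tcp_pos'];T=W@np.array(c['T_tool_cam'])
    return T[:3,3],T[:3,:3]@d
def atz(fn,u,v,z):
    o,d=ray(fn,u,v); return o+d*(z-o[2])/d[2]
def proj(fn,p):
    s,c=load(fn); f=240/np.tan(np.radians(c['vfov'])/2)
    if 'world_to_cam' in c: T=np.array(c['world_to_cam'])
    else:
        W=np.eye(4);W[:3,:3]=R(s['ee_rot']);W[:3,3]=s['tcp_pos'];T=np.linalg.inv(W@np.array(c['T_tool_cam']))
    p=T[:3,:3]@np.array(p)+T[:3,3]; return p[:2]/p[2]*f+[c['cx'],c['cy']]
def tri(*obs):
    A=np.zeros((3,3));b=np.zeros(3)
    for o in obs:
        c,d=ray(*o);d=d/np.linalg.norm(d);P=np.eye(3)-np.outer(d,d);A+=P;b+=P@c
    return np.linalg.solve(A,b)
def crop(fn,x,y,w,h,k,out):
    im=cv2.imread('pics/'+fn)[y:y+h,x:x+w]; cv2.imwrite('pics/'+out,cv2.resize(im,None,fx=k,fy=k,interpolation=cv2.INTER_CUBIC))
E
python3 - <<'E'
from h import *
for n in ['scene','side','wrist']:
    s,c=cam(n,n+'0.png'); print({k:np.round(c[k],3).tolist() for k in c if k!='image'})
print(s)
E
```

```text
{'vfov': 51.93, 'cx': 325.519, 'cy': 246.729, 'world_to_cam': [[-0.63, -0.776, -0.003, 0.449], [-0.571, 0.465, -0.676, 0.337], [0.526, -0.425, -0.736, 0.793], [0.0, 0.0, 0.0, 1.0]]}
{'vfov': 45.306, 'cx': 308.515, 'cy': 235.137, 'world_to_cam': [[-0.999, -0.036, -0.011, 0.562], [-0.01, 0.553, -0.833, 0.023], [0.036, -0.833, -0.553, 1.29], [0.0, 0.0, 0.0, 1.0]]}
{'vfov': 58.724, 'cx': 319.988, 'cy': 245.789, 'T_tool_cam': [[0.001, -0.26, 0.966, -0.143], [0.0, -0.966, -0.26, 0.065], [1.0, 0.001, -0.001, -0.001], [0.0, 0.0, 0.0, 1.0]]}
{'t': 0.1, 'q': array([ 1.07017547,  0.3837388 ,  0.04383283,  1.59940701, -0.01789267,
        1.16120576, -0.04992324]), 'dq': array([ 8.46195119e-04, -8.86495599e-04,  3.07425591e-04, -3.18869499e-03,
       -2.63417035e-04,  5.67732884e-04,  9.35636974e-05]), 'tau': array([ 2.29335026e-03, -4.34732258e+01,  1.02905732e+00, -2.50456578e+01,
        1.08186735e-02,  5.44892202e-03,  7.88956953e-06]), 'tcp_pos': array([ 0.25447638, -0.59719203,  0.23002665]), 'ee_rot': array([ 0.58920823,  0.39027077,  0.59065243, -0.38942533]), 'force': array([0.8281568 , 0.51082053, 0.15491448]), 'ft_torque': array([0.03066935, 0.02596502, 0.03501036]), 'gripper_width': 0.08582918212735799}
```

View pics/scene0.png

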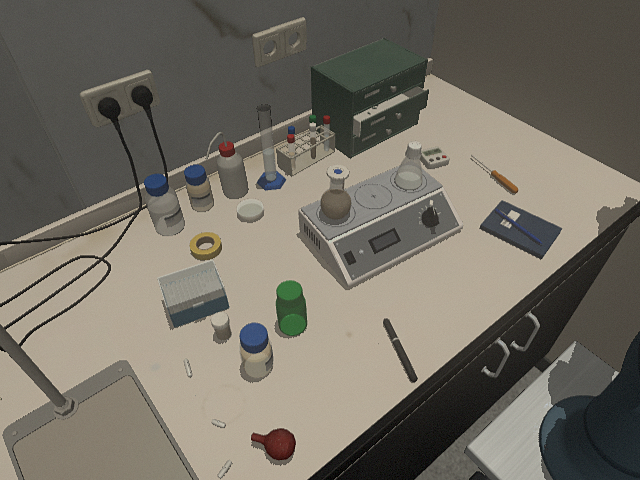

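View pics/side0.png

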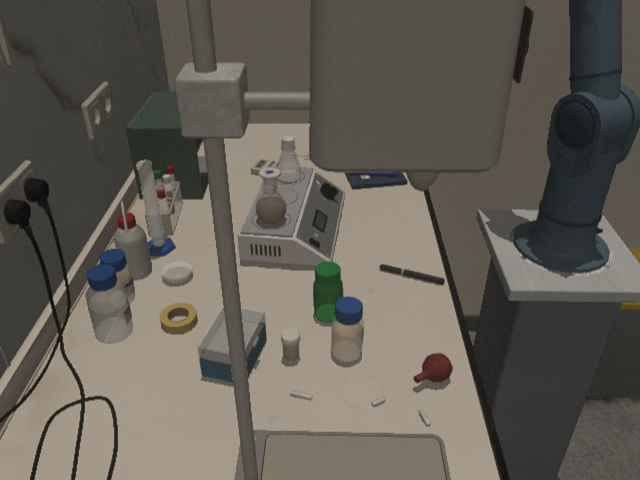

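View pics/wrist0.png

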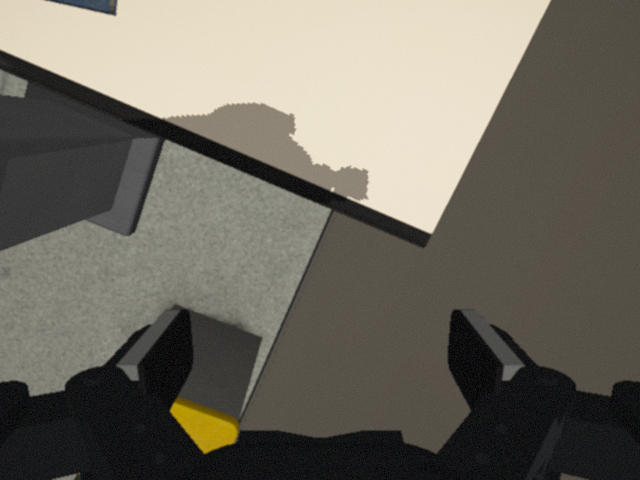

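The scene view shows the middle place empty: circle at (374,196), with the round flask on the left place (337,195) and the erlenmeyer on the right (410,170).

Bottle candidates in scene0:
- (255,350): blue cap, clear body, with the little jar at (221,326) behind it.
- (291,307): green look-alike.
- (165,205) and (199,187): blue-capped bottles at the back wall.

The one at (255,350) fits the description. I'll confirm it in enlarged crops.

```bash
python3 - <<'E'
from h import *
crop('scene0.png',190,260,150,130,5,'c1.png')
crop('scene0.png',290,130,190,150,4,'c2.png')
crop('side0.png',220,130,170,250,3,'c3.png')
im=cv2.imread('pics/c3.png');cv2.imwrite('pics/c3.png',im[:600])
crop('side0.png',270,240,110,140,4,'c4.png')
E
```

```text
(no output)
```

View pics/c1.png

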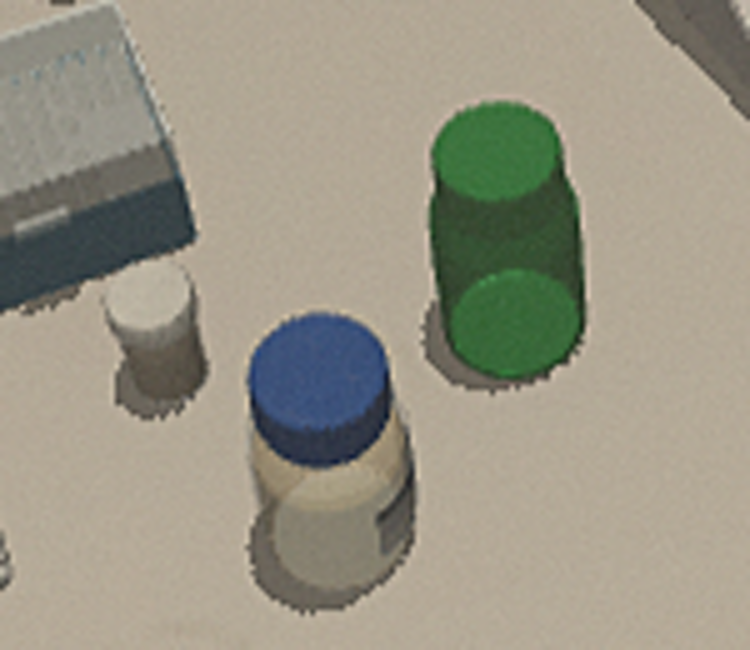

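View pics/c2.png

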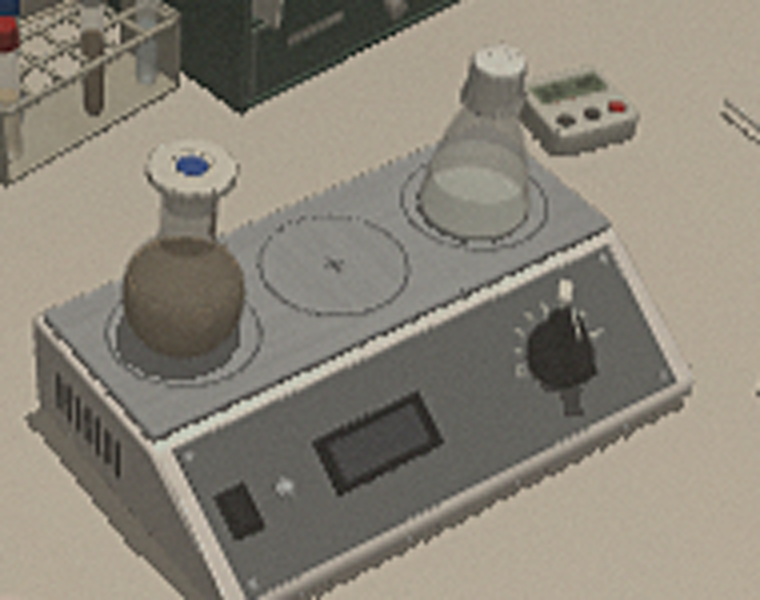

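View pics/c3.png

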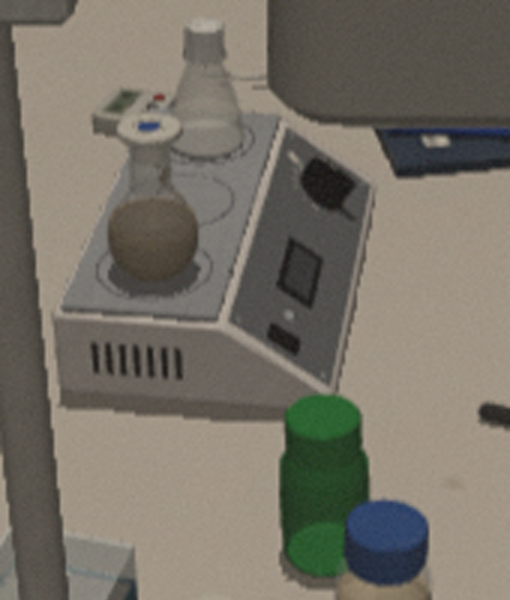

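View pics/c4.png

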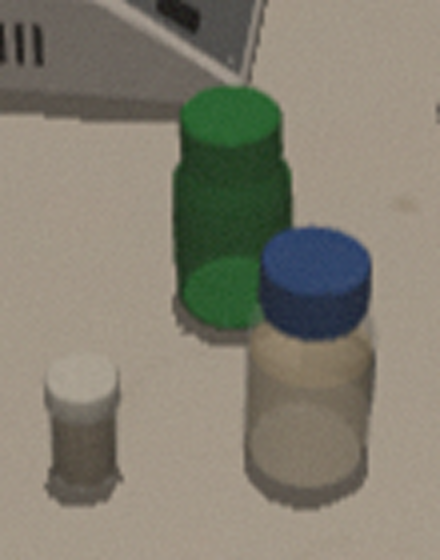

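The crops confirm it: the blue-capped clear bottle has its cap-top centre at scene (253.8,334.4) and side (349,305). The jar is at scene (220,318) and the green look-alike at (290,290). The empty circle's cross is at scene (373.7,196.2).

```bash
python3 - <<'E'
from h import *
p=lambda *a:print(*[x if isinstance(x,str) else np.round(x,4) for x in a])
for n,s,d,z in [('bottle',(253.8,334.4),(349,305),.11),('green',(289.6,290),(327.3,269),.11),('mid',(373.7,196.2),(287.7,196.7),.08),('left',(336.5,214.2),(271.5,220),.08),('right',(408.5,180.5),(289,177),.08),('jar',(220,318.4),(290.6,334.5),.055),('knobtop',(432,214),(328.5,191),.085),('rstop',(338,172),(270,173),.115),('erl',(414.5,145),(288.7,142),.104)]:
    p(n,atz('scene0.png',*s,z),atz('side0.png',*d,z),tri(('scene0.png',*s),('side0.png',*d)))
L=atz('scene0.png',336.5,214.2,.08);Rr=atz('scene0.png',408.5,180.5,.08);v=L-Rr
print('yaw',np.degrees(np.arctan2(-v[0],v[1])),np.linalg.norm(v))
s=env.read_state();print(R(s['ee_rot']).round(3))
E
```

```text
bottle [0.4815 0.3408 0.11  ] [0.4813 0.3447 0.11  ] [0.4819 0.3408 0.1077]
green [0.5188 0.2396 0.11  ] [0.5184 0.2457 0.11  ] [0.5194 0.2394 0.1067]
mid [ 0.6322 -0.0733  0.08  ] [ 0.6121 -0.0691  0.08  ] [ 0.6143 -0.0558  0.0937]
left [0.6401 0.028  0.08  ] [0.6404 0.0325 0.08  ] [0.6415 0.0267 0.0771]
right [ 0.6213 -0.1723  0.08  ] [ 0.6153 -0.1659  0.08  ] [ 0.6169 -0.1676  0.0818]
jar [0.5828 0.3554 0.055 ] [0.5796 0.3594 0.055 ] [0.5812 0.3565 0.0543]
knobtop [ 0.5078 -0.1268  0.085 ] [ 0.5183 -0.0885  0.085 ] [ 0.5211 -0.1481  0.056 ]
rstop [ 0.7146 -0.038   0.115 ] [ 0.6559 -0.119   0.115 ] [0.6398 0.0263 0.1921]
erl [ 0.687  -0.2555  0.104 ] [ 0.6251 -0.3175  0.104 ] [ 0.616  -0.1687  0.1766]
yaw -5.352861819475599 0.20117291577077498
[[-0.001  0.92   0.392]
 [ 0.002  0.392 -0.92 ]
 [-1.    -0.    -0.002]]
```

```bash
python3 - <<'E'
from h import *
b=atz('scene0.png',65,408,0);print(b)
for n in ['scene0.png','side0.png']: print(n,ray(n,320,240)[0])
for z in [0,.1,.2,.3,.4,.5,.6,.7,.8]: print(z,proj('scene0.png',[b[0],b[1],z]).round(),proj('side0.png',[b[0],b[1],z]).round())
# panel position if in plane x=const/y=const of post
for u,v in [(212,100),(310,100),(315,150),(500,150)]:
    o,d=ray('side0.png',u,v); print((u,v),(o+d*(b[1]-o[1])/d[1]).round(3))
E
```

```text
[0.62922271 0.6459066  0.        ]
scene0.png [0.0576345  0.52867125 0.81261439]
side0.png [0.51534981 1.08138477 0.73826306]
0 [ 65. 408.] [242. 512.]
0.1 [ 40. 380.] [236. 467.]
0.2 [ 10. 347.] [229. 414.]
0.3 [-27. 306.] [221. 352.]
0.4 [-74. 253.] [211. 277.]
0.5 [-136.  185.] [198. 185.]
0.6 [-219.   92.] [183.  71.]
0.7 [-340.  -42.] [164. -76.]
0.8 [-528. -251.] [ 137. -272.]
(212, 100) [0.609 0.646 0.577]
(310, 100) [0.532 0.646 0.577]
(315, 150) [0.528 0.646 0.534]
(500, 150) [0.377 0.646 0.535]
```

Call:
play_rows(translation=[[22, 30, 10], [48, 60, 20], [72, 90, 30], [98, 120, 40], [120, 150, 50], [140, 185, 60], [160, 220, 70], [175, 255, 80]], turn=[[0, 0, 7], [0, 0, 14], [0, 0, 21], [0, 0, 28], [0, 0, 35], [0, 0, 42], [0, 0, 49], [0, 0, 56]])

```text
t: 0.82
tcp_pos: [0.4311, -0.3406, 0.3114]
ee_rot: [0.704, 0.065, 0.704, -0.065]
force: [0.4, 0.2, 1.0]
gripper_width: 0.0856
```

Call:
play_rows(translation=[[12, 36, 6], [24, 72, 12], [36, 108, 18], [48, 144, 24], [60, 180, 30], [72, 216, 36], [84, 252, 42], [100, 290, 50]], turn=[[0, 0, 1], [0, 0, 2], [0, 0, 3], [0, 0, 4], [0, 0, 5], [0, 0, 5.6], [0, 0, 5.6], [0, 0, 5.6]])

```text
t: 1.48
tcp_pos: [0.529, -0.0521, 0.361]
ee_rot: [0.706, 0.033, 0.707, -0.034]
force: [0.8, -0.6, 0.4]
gripper_width: 0.0856
```

```bash
python3 - <<'E'
from h import *
s,c=cam('wrist','w1.png');print(s['tcp_pos'],s['dq'].round(2),R(s['ee_rot']).round(3))
s,c=cam('wrist','w2.png');print(s['tcp_pos'],s['dq'].round(3))
E
```

```text
[ 0.52895556 -0.05212415  0.3609677 ] [-0.59  0.28 -0.41 -0.46  0.17  0.21 -1.01] [[-0.001  0.094  0.996]
 [-0.001  0.996 -0.094]
 [-1.    -0.001 -0.001]]
[ 0.53287509 -0.03993494  0.36331512] [ 0.017 -0.033 -0.021  0.016 -0.049 -0.007  0.182]
```

View pics/w2.png

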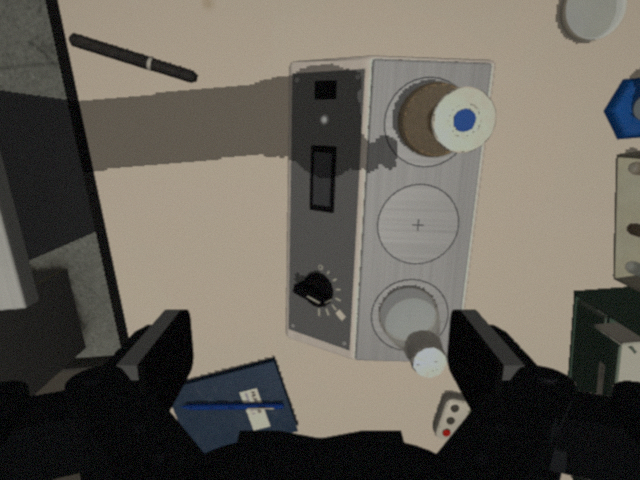

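```bash
python3 - <<'E'
from h import *
s=env.read_state();print(s['t'],s['tcp_pos'],s['dq'].round(3))
crop('w2.png',280,240,100,80,7,'c5.png')
p=lambda *a:print(*[x if isinstance(x,str) else np.round(x,4) for x in a])
for n,u,v,z in [('mid',418,224.7,.08),('L',424.5,121,.08),('R',410,314,.08)]: p(n,atz('w2.png',u,v,z))
p(tri(('w2.png',418,224.7),('scene0.png',373.7,196.2)))
E
```

```text
1.5833 [ 0.53184245 -0.04299182  0.36290166] [ 0.049 -0.005  0.099  0.035  0.064  0.018  0.057]
mid [ 0.6309 -0.0714  0.08  ]
L [0.6392 0.0299 0.08  ]
R [ 0.6202 -0.1691  0.08  ]
[ 0.6301 -0.0709  0.0829]
```

View pics/c5.png

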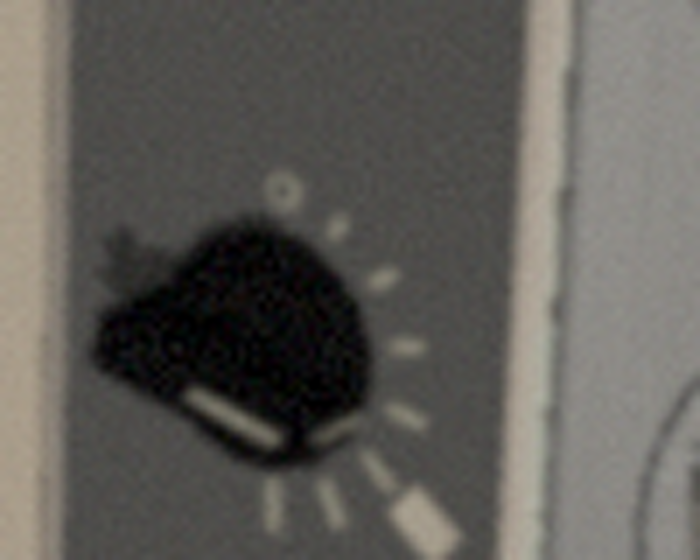

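The wrist view shows the empty circle's cross at (418,224.7), which gives place1 ≈ (0.631,-0.072). The flag bar is at about (334,307), and the pointer appears to be near step 4. Next I'll go over the bottle.

Call:
play_rows(translation=[[-5, 39, -5], [-10, 78, -15], [-15, 117, -25], [-20, 156, -35], [-25, 195, -45], [-30, 234, -55], [-35, 273, -65], [-40, 312, -75]], turn=[[0, 0, 0], [0, 0, 0], [0, 0, 0], [0, 0, 0], [0, 0, 0], [0, 0, 0], [0, 0, 0], [0, 0, 0]])

```text
t: 2.25
tcp_pos: [0.4891, 0.2599, 0.2856]
ee_rot: [0.706, 0.033, 0.706, -0.033]
force: [1.7, 0.4, -0.6]
gripper_width: 0.0859
```

Call:
play_rows(translation=[[-4, 38, -15], [-8, 65, -35], [-8, 83, -45], [-8, 83, -45], [-8, 83, -45], [-8, 83, -45]], turn=[[0, 0, 0], [0, 0, 0], [0, 0, 0], [0, 0, 0], [0, 0, 0], [0, 0, 0]])

```text
t: 2.75
tcp_pos: [0.4826, 0.3404, 0.2413]
ee_rot: [0.706, 0.033, 0.706, -0.034]
force: [0.5, 0.1, 0.2]
gripper_width: 0.0856
```

```bash
python3 - <<'E'
from h import *
s,c=cam('wrist','w3.png');print(s['t'],s['tcp_pos'],s['dq'].round(3),R(s['ee_rot']).round(3))
for z in (.11,):print(proj('w3.png',[.4815,.342,z]))
E
```

```text
2.75 [0.48255612 0.3403621  0.24128712] [ 0.021 -0.019  0.01  -0.007 -0.001 -0.004 -0.004] [[ 0.     0.094  0.996]
 [-0.001  0.996 -0.094]
 [-1.    -0.001  0.   ]]
[319.93951617 232.67914332]
```

View pics/w3.png

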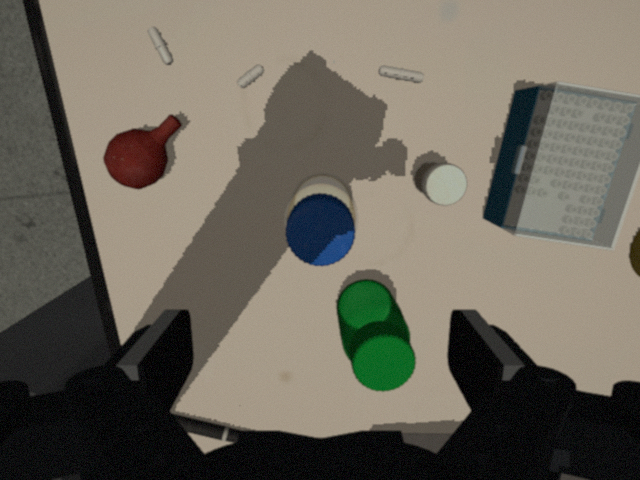

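The cap centre is at (320.5,230) in the wrist view, within 2 mm of prediction. The green bottle and the jar are both clear of the jaws. Descending now.

Call:
play_rows(translation=[[-1, 2.5, -30], [-1, 2.5, -65], [-1, 2.5, -100], [-1, 2.5, -125], [-1, 2.5, -145], [-1, 2.5, -155], [-1, 2.5, -159], [-1, 2.5, -159]], turn=[[0, 0, 0], [0, 0, 0], [0, 0, 0], [0, 0, 0], [0, 0, 0], [0, 0, 0], [0, 0, 0], [0, 0, 0]])

```text
t: 3.47
tcp_pos: [0.4815, 0.3432, 0.0824]
ee_rot: [0.706, 0.033, 0.706, -0.034]
force: [0.6, -0.2, 0.1]
gripper_width: 0.0854
```

Call:
play_rows(translation=[[0, 0, 0], [0, 0, 0], [0, 0, 0], [0, 0, 0], [0, 0, 0], [0, 0, 0], [0, 0, 0], [0, 0, 0]], turn=[[0, 0, 0], [0, 0, 0], [0, 0, 0], [0, 0, 0], [0, 0, 0], [0, 0, 0], [0, 0, 0], [0, 0, 0]], fingers=0, grip_force=40)

```text
t: 4.13
tcp_pos: [0.482, 0.3455, 0.0841]
ee_rot: [0.707, 0.034, 0.705, -0.032]
force: [-0.2, 0.2, 6.0]
gripper_width: 0.0457
```

```bash
python3 - <<'E'
from h import *
s,c=cam('wrist','w4.png');print(s['t'],s['tcp_pos'],s['dq'].round(3),s['force'],s['gripper_width'])
s,c=cam('scene','s4.png'); crop('s4.png',180,200,200,150,4,'c6.png')
E
```

```text
4.1333 [0.48200807 0.3455154  0.08414698] [ 0.001  0.001 -0.001  0.     0.001 -0.     0.001] [-0.23365191  0.15685276  6.02577851] 0.045650984113862494
```

View pics/w4.png

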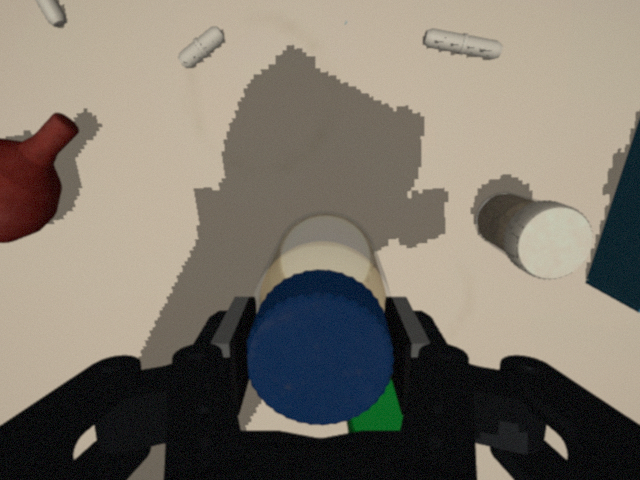

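View pics/s4.png

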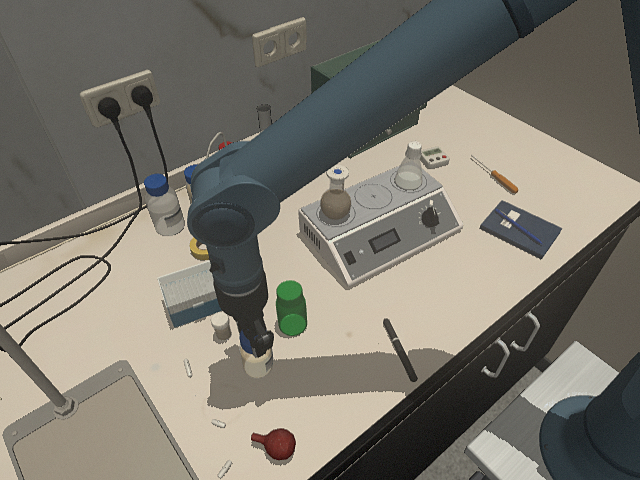

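```bash
python3 - <<'E'
from h import *
print(atz('w4.png',320.5,346,.11))
E
```

```text
[0.48127901 0.34896798 0.11      ]
```

Call:
play_rows(translation=[[0, 0, 10], [0, 0, 25], [0, 0, 45], [0, 0, 70], [0, 0, 100], [0, -10, 130], [0, -20, 140], [0, -20, 140]], turn=[[0, 0, 0], [0, 0, 0], [0, 0, 0], [0, 0, 0], [0, 0, 0], [0, 0, 0], [0, 0, 0], [0, 0, 0]])

```text
t: 4.9
tcp_pos: [0.4829, 0.3236, 0.2265]
ee_rot: [0.709, 0.034, 0.704, -0.033]
force: [0.8, -1.0, -1.8]
gripper_width: 0.0452
```

```bash
python3 - <<'E'
from h import *
s,c=cam('wrist','w5.png');print(s['t'],s['tcp_pos'],s['dq'].round(3),s['force'],s['gripper_width'],R(s['ee_rot']).round(3))
s,c=cam('scene','s5.png');s,c=cam('side','d5.png'); crop('d5.png',270,140,150,150,4,'c7.png');crop('s5.png',190,230,150,150,4,'c8.png')
a=cv2.imread('pics/c7.png');b=cv2.imread('pics/c8.png');cv2.imwrite('pics/c9.png',cv2.resize(np.hstack([a,b]),(800,400)))
E
```

```text
4.9 [0.48292929 0.32361838 0.22654955] [-0.021  0.056  0.019  0.052  0.012 -0.047 -0.036] [ 0.76927226 -1.03079144 -1.77633688] 0.04520889389654443 [[ 0.007  0.095  0.995]
 [ 0.001  0.995 -0.095]
 [-1.     0.002  0.007]]
```

View pics/w5.png

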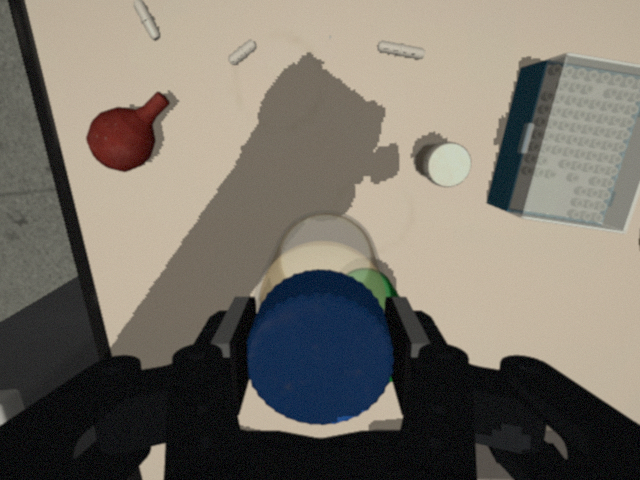

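View pics/c9.png

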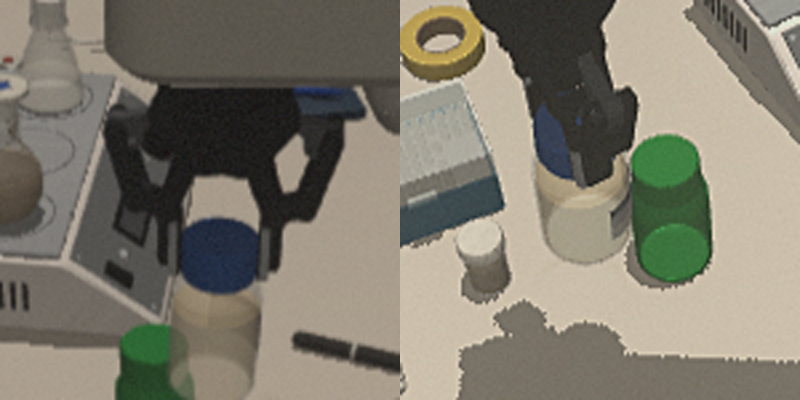

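The bottle is held upright at 45 mm opening. The cap axis is about 3 mm to the +y side of the TCP, which I'll compensate for. Carrying it high over the flasks.

Call:
play_rows(translation=[[4, -15, 20], [12, -40, 40], [25, -75, 60], [40, -110, 75], [55, -148, 80], [70, -186, 80], [85, -224, 80], [100, -262, 80]], turn=[[0, 0, 0], [0, 0, 0], [0, 0, 0], [0, 0, 0], [0, 0, 0], [0, 0, 0], [0, 0, 0], [0, 0, 0]])

```text
t: 5.72
tcp_pos: [0.58, 0.061, 0.3002]
ee_rot: [0.705, 0.032, 0.708, -0.032]
force: [0.4, 0.2, -1.9]
gripper_width: 0.0455
```

Call:
play_rows(translation=[[12, -35, 0], [24, -68, 0], [34, -97, 0], [42, -120, 0], [48, -133, 0], [49, -137, 0], [49, -137, 0], [49, -137, 0]], turn=[[0, 0, 0], [0, 0, 0], [0, 0, 0], [0, 0, 0], [0, 0, 0], [0, 0, 0], [0, 0, 0], [0, 0, 0]])

```text
t: 6.38
tcp_pos: [0.6291, -0.0717, 0.3014]
ee_rot: [0.706, 0.032, 0.707, -0.031]
force: [0.1, 1.2, -3.2]
gripper_width: 0.0455
```

```bash
python3 - <<'E'
from h import *
s,c=cam('wrist','w6.png');print(s['t'],s['tcp_pos'],s['dq'].round(3),s['force'],s['gripper_width'],R(s['ee_rot']).round(3))
print(atz('w6.png',320.5,346,s['tcp_pos'][2]+.026))
s,c=cam('scene','s6.png'); crop('s6.png',290,60,190,150,4,'c10.png')
E
```

```text
6.3833 [ 0.62911385 -0.07165267  0.30137898] [-0.012 -0.018 -0.025  0.001  0.     0.     0.002] [ 0.13116262  1.19049271 -3.2154564 ] 0.04550665593379629 [[-0.002  0.089  0.996]
 [ 0.002  0.996 -0.089]
 [-1.     0.002 -0.002]]
[ 0.62851    -0.06812998  0.32737898]
```

View pics/w6.png

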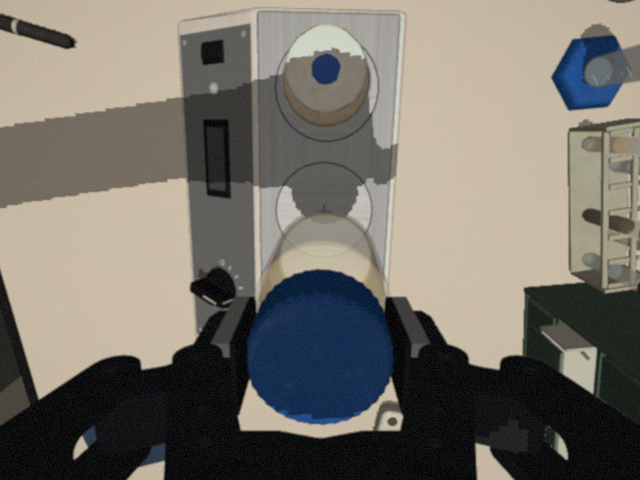

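View pics/c10.png

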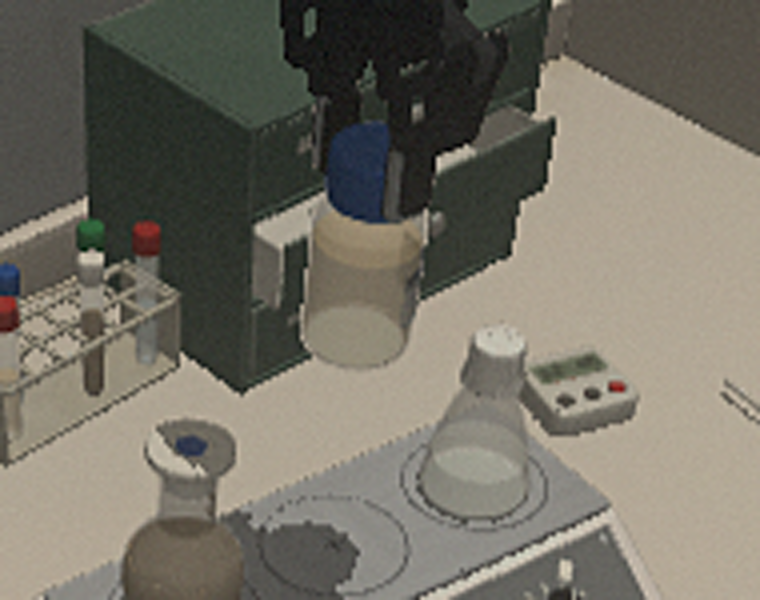

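```bash
python3 - <<'E'
from h import *
print(atz('w6.png',324,209,.08))
E
```

```text
[ 0.63099004 -0.06983285  0.08      ]
```

Call:
play_rows(translation=[[2, -2, -20], [2.5, -3, -45], [2.5, -3, -70], [2.5, -3, -90], [2.5, -3, -105], [2.5, -3, -115], [2.5, -3, -120], [2.5, -3, -120]], turn=[[0, 0, 0], [0, 0, 0], [0, 0, 0], [0, 0, 0], [0, 0, 0], [0, 0, 0], [0, 0, 0], [0, 0, 0]])

```text
t: 7.15
tcp_pos: [0.6315, -0.0765, 0.1814]
ee_rot: [0.706, 0.032, 0.707, -0.032]
force: [-0.8, 0.6, -2.0]
gripper_width: 0.0456
```

```bash
python3 - <<'E'
from h import *
s,c=cam('scene','s7.png');print(s['t'],s['tcp_pos'],s['force']); crop('s7.png',290,110,150,120,5,'c11.png')
E
```

```text
7.15 [ 0.63150847 -0.07646114  0.18142525] [-0.82252319  0.64764004 -2.00481177]
```

View pics/c11.png

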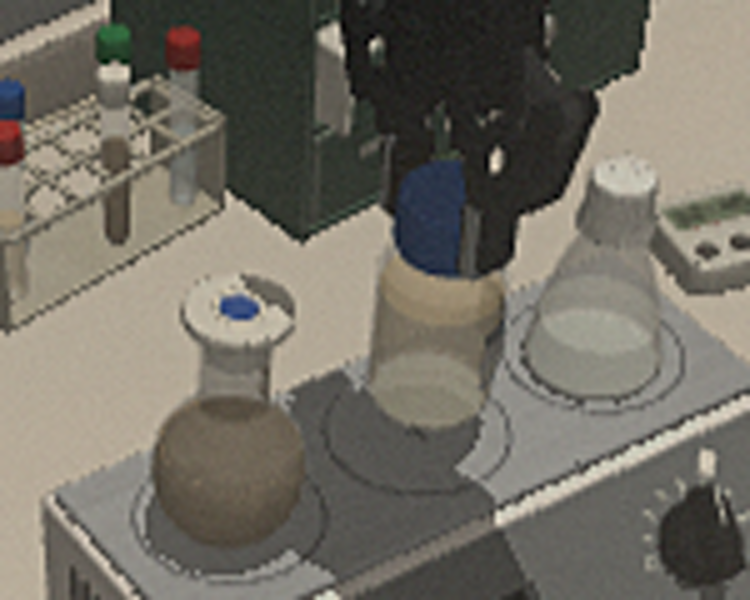

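Call:
play_rows(translation=[[0, 2, -3], [0, 2, -6], [0, 2, -9], [0, 2, -11], [0, 2, -13], [0, 2, -14], [0, 2, -15], [0, 2, -16]], turn=[[0, 0, 0], [0, 0, 0], [0, 0, 0], [0, 0, 0], [0, 0, 0], [0, 0, 0], [0, 0, 0], [0, 0, 0]])

```text
t: 7.87
tcp_pos: [0.6322, -0.0758, 0.1661]
ee_rot: [0.706, 0.033, 0.706, -0.033]
force: [-0.1, -0.4, -1.7]
gripper_width: 0.0452
```

Call:
play_rows(translation=[[0, 0, -0.5], [0, 0, -1], [0, 0, -1]], turn=[[0, 0, 0], [0, 0, 0], [0, 0, 0]])

```text
t: 8.12
tcp_pos: [0.6321, -0.0758, 0.1651]
ee_rot: [0.706, 0.033, 0.706, -0.033]
force: [0.1, -0.7, -2.2]
gripper_width: 0.0451
```

Call:
play_rows(translation=[[0, 0, -0.5], [0, 0, -1], [0, 0, -1.5], [0, 0, -1.5]], turn=[[0, 0, 0], [0, 0, 0], [0, 0, 0], [0, 0, 0]])

```text
t: 8.45
tcp_pos: [0.6324, -0.0756, 0.1642]
ee_rot: [0.706, 0.033, 0.706, -0.033]
force: [-0.6, -0.4, 0.1]
gripper_width: 0.0453
```

Call:
play_rows(translation=[[0, 0, -0.5], [0, 0, -0.8], [0, 0, -0.8]], turn=[[0, 0, 0], [0, 0, 0], [0, 0, 0]])

```text
t: 8.7
tcp_pos: [0.6325, -0.0757, 0.1642]
ee_rot: [0.707, 0.033, 0.706, -0.033]
force: [-2.3, 0.7, 5.2]
gripper_width: 0.0454
```

```bash
python3 - <<'E'
from h import *
s,c=cam('scene','s8.png');print(s['t'],s['tcp_pos'],s['force']); crop('s8.png',290,110,150,120,5,'c12.png')
E
```

```text
8.7 [ 0.63245923 -0.07573563  0.16417074] [-2.28518235  0.72463061  5.20561392]
```

View pics/c12.png

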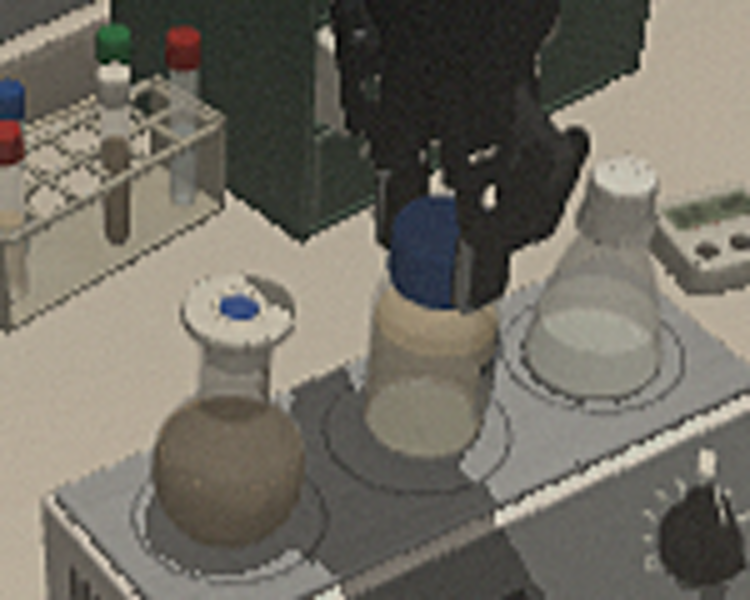

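```bash
python3 - <<'E'
from h import *
def draw(fn,x,y,zs,r,crp,out):
    im=cv2.imread('pics/'+fn);X,Y,w,h,k=crp
    im=cv2.resize(im[Y:Y+h,X:X+w],None,fx=k,fy=k,interpolation=cv2.INTER_CUBIC)
    for z,rr,col in zip(zs,r,[(0,0,255),(0,255,255),(0,255,0)]):
        P=np.array([(proj(fn,[x+rr*np.cos(a),y+rr*np.sin(a),z])-[X,Y]+.5)*k for a in np.linspace(0,6.3,60)])
        cv2.polylines(im,[np.int32(P)],True,col,1)
    cv2.imwrite('pics/'+out,im)
draw('scene0.png',.4815,.342,[0,.11,.088],[.0285,.0235,.0235],(200,300,100,90,6),'o1.png')
draw('s8.png',.631,-.0715,[.08,.19,.08],[.0285,.0235,.042],(310,130,120,100,6),'o2.png')
a=cv2.imread('pics/o1.png');b=cv2.imread('pics/o2.png');a=cv2.resize(a,(400,360));b=cv2.resize(b,(400,333));c=np.zeros((360,800,3),np.uint8);c[:,:400]=a;c[:333,400:]=b;cv2.imwrite('pics/o3.png',c)
E
```

```text
(no output)
```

View pics/o3.png

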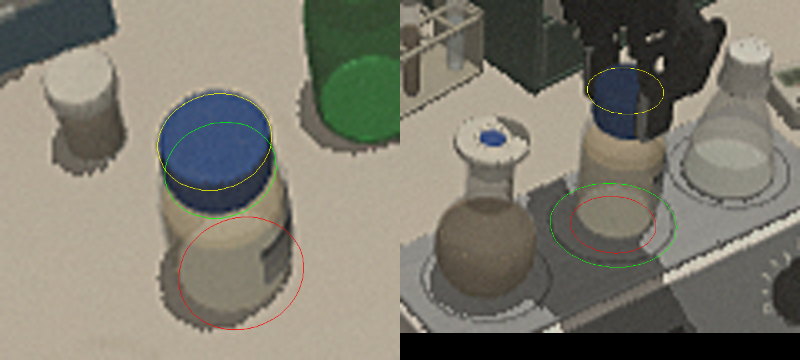

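View pics/o2.png

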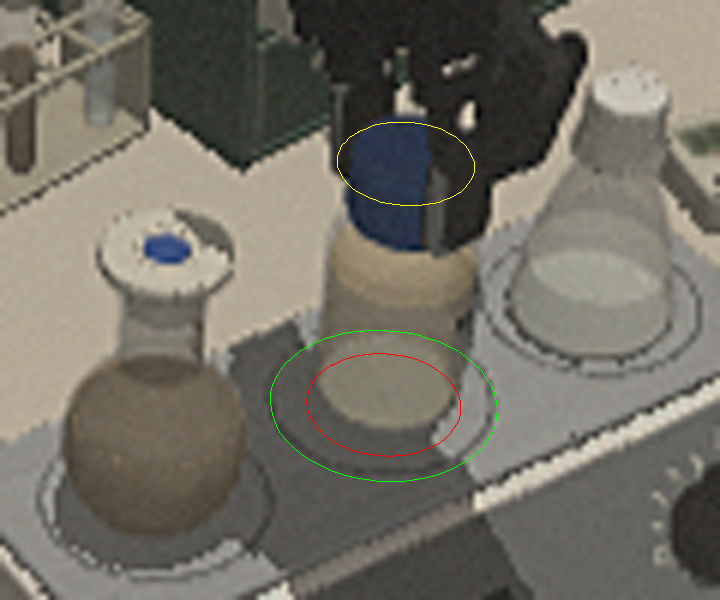

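The bottle is in the circle, with its base about concentric, and contact is confirmed (force went from −2 N to +5 N). Releasing.

Call:
play_rows(translation=[[0, 0, 0], [0, 0, 0], [0, 0, 0], [0, 0, 0], [0, 0, 0]], turn=[[0, 0, 0], [0, 0, 0], [0, 0, 0], [0, 0, 0], [0, 0, 0]], fingers=100)

```text
t: 9.17
tcp_pos: [0.6322, -0.0758, 0.1626]
ee_rot: [0.706, 0.033, 0.706, -0.033]
force: [0.8, 0.3, 0.2]
gripper_width: 0.0854
```

Call:
play_rows(translation=[[0, 0, 10], [0, 0, 30], [0, 0, 55], [0, 0, 85], [0, 0, 115], [0, 0, 130], [0, 0, 130], [0, 0, 130]], turn=[[0, 0, 0], [0, 0, 0], [0, 0, 0], [0, 0, 0], [0, 0, 0], [0, 0, 0], [0, 0, 0], [0, 0, 0]])

```text
t: 9.83
tcp_pos: [0.633, -0.0756, 0.2948]
ee_rot: [0.708, 0.033, 0.705, -0.033]
force: [0.4, 0.1, -1.1]
gripper_width: 0.0854
```

```bash
python3 - <<'E'
from h import *
s,c=cam('wrist','w9.png');print(s['t'],s['tcp_pos'],s['force'],s['gripper_width'],s['q'].round(3))
print(proj('w9.png',[.631,-.072,.19]))
E
```

```text
9.8333 [ 0.63298056 -0.07562538  0.29477576] [ 0.35041618  0.1378874  -1.08860641] 0.08540831671806877 [ 0.494  0.368 -0.566  1.535  0.203  1.294 -0.189]
[317.57517946 239.93003095]
```

View pics/w9.png

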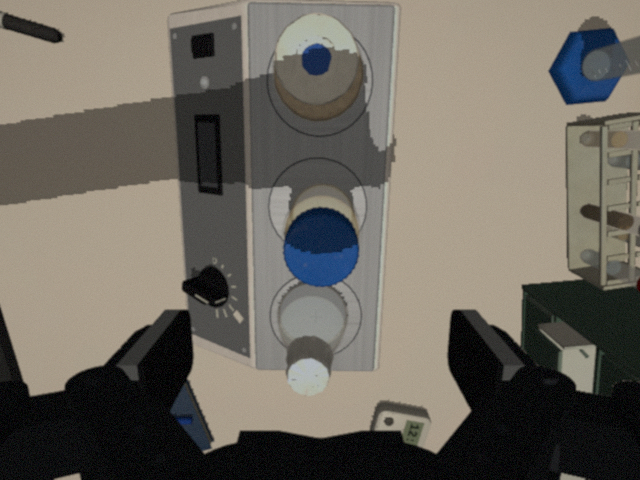

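The cap is at (321,247) in the wrist view, so the bottle's axis is about (0.633,-0.076), roughly 4–5 mm from centre. The flasks are untouched. Next is the knob: first a coarse position from the views I have.

```bash
python3 - <<'E'
from h import *
crop('w9.png',170,240,100,80,7,'c13.png')
from scipy.spatial.transform import Rotation as Ro
psi=np.radians(-5.35);ex=np.array([np.cos(psi),np.sin(psi),0]);ey=np.array([-np.sin(psi),np.cos(psi),0]);ez=np.array([0,0,1.])
a=np.radians(35);n=-np.sin(a)*ex+np.cos(a)*ez;u=np.cos(a)*ex+np.sin(a)*ez
print('n',n,'u',u)
# flag in w2 (c5 425,522)-> px ; ring (283,188)
P=lambda x,y:(280+x/7-.4,240+y/7-.4)
# front edge of housing top z=18: w2
# scene: flag (567,290)/4
fl=(290+567/4,130+290/4)
print('flag tri',tri(('w2.png',*P(425,522)),('scene0.png',*fl)))
s=env.read_state();R0=R(s['ee_rot'])
for nm,sg in (('camrobot',-1),('camback',1)):
    al=np.radians(12.5);b=np.cos(al)*u-np.sin(al)*ey
    x=-n;y=sg*b;z=np.cross(x,y);T=np.c_[x,y,z]
    rv=Ro.from_matrix(T@R0.T).as_rotvec(degrees=True);print(nm,rv,np.linalg.norm(rv))
E
```

```text
n [-0.57107777  0.05347997  0.81915204] u [ 0.81558358 -0.07637732  0.57357644]
flag tri [ 0.54513762 -0.16965831  0.06682539]
camrobot [-26.23522533 -27.11157901  74.89292732] 83.85866279985544
camback [ 28.72738321 -27.844417   -98.9538652 ] 106.73538093113768
```

View pics/c13.png

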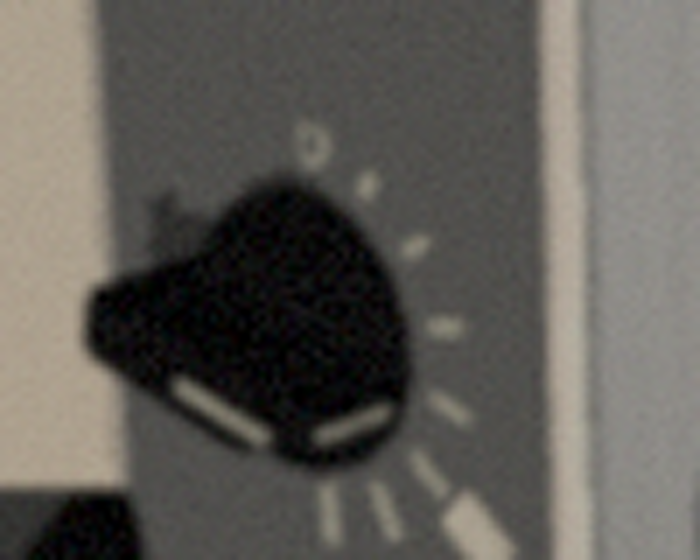

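```bash
cat > k.py <<'E'
from h import *
psi=np.radians(-5.35);ex=np.array([np.cos(psi),np.sin(psi),0]);ey=np.array([-np.sin(psi),np.cos(psi),0]);ez=np.array([0,0,1.])
a=np.radians(35);n=-np.sin(a)*ex+np.cos(a)*ez;u=np.cos(a)*ex+np.sin(a)*ez
O=np.array([.631,-.0715,0])  # below place1
def onplane(fn,px,P0,h=0):
    o,d=ray(fn,*px);t=((P0+h*n-o)@n)/(d@n);return o+t*d
def uv(p,P0): return np.array([(p-P0)@(-ey),(p-P0)@u])*1000
E
python3 - <<'E'
from k import *
for px in [(288,322),(289,200),(290,70)]:
    q=atz('w2.png',*px,.018)-O;print('front',q@ex,q@ey)
for px in [(357,350),(364,200),(371,62)]:
    q=atz('w2.png',*px,.08)-O;print('plate front',q@ex,q@ey)
F=np.array([.545,-.1697,.0668]);q=F-O;print('flag',q@ex,q@ey,'z of plane there', )
E
```

```text
front -0.13758160103180597 -0.13777641259285883
front -0.13580267373171948 0.014354829775561488
front -0.13423985153389056 0.1539926046797199
plate front -0.05727506846298828 -0.14172045012847934
plate front -0.056315470798962104 0.024674137779703616
plate front -0.05505124572796131 0.15362053998811936
flag -0.0764692415896312 -0.10579080815792369 z of plane there
```

Call:
play_rows(translation=[[-20, -8, 0], [-45, -16, 0], [-70, -24, 0], [-95, -32, 0], [-115, -40, -10], [-130, -48, -25], [-145, -55, -40], [-155, -60, -60]], turn=[[-2.1, -2.1, 5.8], [-4.2, -4.3, 11.8], [-6.3, -6.5, 18], [-8.4, -8.7, 24], [-10.5, -10.8, 30], [-12.6, -13, 36], [-14.7, -15.2, 42], [-16.8, -17.4, 48]])

```text
t: 10.55
tcp_pos: [0.4748, -0.1366, 0.2314]
ee_rot: [0.751, -0.353, 0.535, 0.161]
force: [0.6, -0.7, -1.5]
gripper_width: 0.0853
```

```bash
python3 - <<'E'
from k import *
from scipy.spatial.transform import Rotation as Ro
s=env.read_state();print(s['t'],s['tcp_pos'],s['q'].round(2))
al=np.radians(12.5);b=np.cos(al)*u-np.sin(al)*ey
T=np.c_[-n,-b,np.cross(-n,-b)];rv=Ro.from_matrix(T@R(s['ee_rot']).T).as_rotvec(degrees=True);print(rv,np.linalg.norm(rv))
E
```

```text
10.55 [ 0.47476905 -0.13663669  0.23137514] [ 0.72 -0.14 -0.53  2.23 -0.01  0.62  0.95]
[-9.26681956 -9.68483995 26.69882882] 29.87469715476226
```

Call:
play_rows(translation=[[2, -1, -15], [4, -2, -35], [6, -3, -55], [8, -4, -75], [10, -5, -95], [10, -6, -110], [10, -6, -118], [10, -6, -118]], turn=[[-2, -2, 5.8], [-4, -4.2, 11.5], [-6, -6.3, 17.3], [-8, -8.4, 23], [-9.3, -9.7, 26.7], [-9.3, -9.7, 26.7], [-9.3, -9.7, 26.7], [-9.3, -9.7, 26.7]])

```text
t: 11.22
tcp_pos: [0.4886, -0.1357, 0.1251]
ee_rot: [0.711, -0.527, 0.387, 0.258]
force: [1.2, 0.7, 0.0]
gripper_width: 0.0853
```

```bash
python3 - <<'E'
from k import *
s,c=cam('wrist','w10.png');print(s['t'],s['tcp_pos'],s['force'],s['q'].round(2));print(R(s['ee_rot']).round(3),n)
E
```

```text
11.2167 [ 0.48856915 -0.13568679  0.12512761] [1.21198236 0.69474108 0.01244184] [ 0.81  0.06 -0.55  2.43 -0.86  0.1   2.34]
[[ 0.567 -0.775  0.278]
 [-0.041  0.311  0.95 ]
 [-0.822 -0.55   0.145]] [-0.57107777  0.05347997  0.81915204]
```

View pics/w10.png

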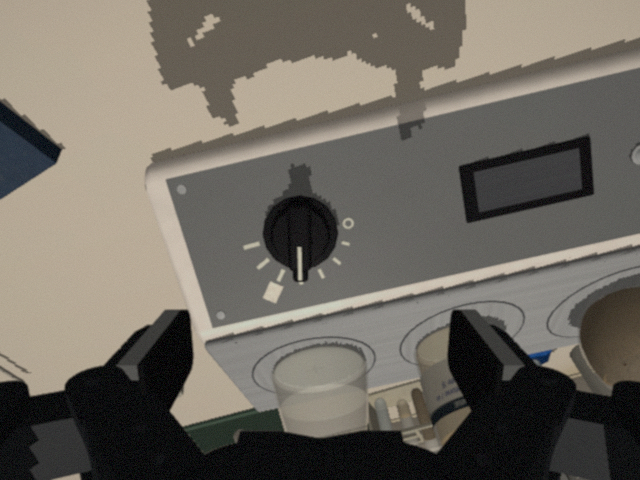

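The knob is clear in this view:
- Ring (off): (348,224).
- Steps 1–3: (345,243), (336,261), (321,273).
- The pointer nose covers step 4 at (300,280).
- Step 5's bar is at (281,275) with the flag at (273,293).
- Steps 6 and 7 lie beyond it.

So the knob is in step 4 and needs about +25° clockwise. The jaws are already square to the bar.

```bash
python3 - <<'E'
from k import *
crop('w10.png',230,150,140,160,4,'c14.png')
E
```

```text
(no output)
```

View pics/c14.png

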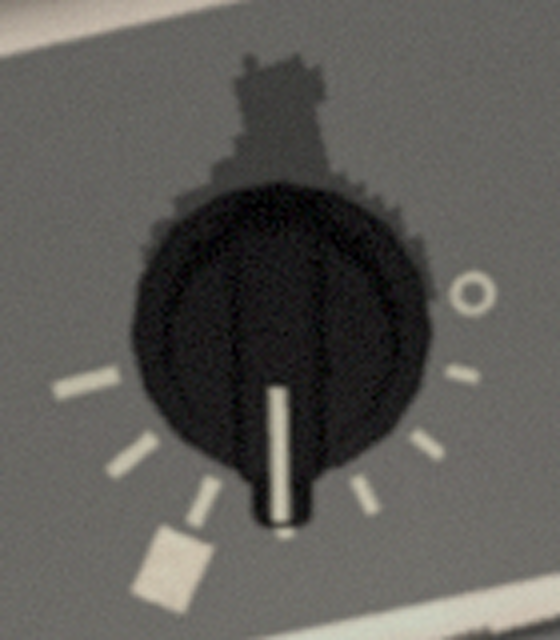

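```bash
python3 - <<'E'
from k import *
o,d=ray('w10.png',300.3,232.2)
for dep in (.225,.236,.245): print(dep,(o+d*dep).round(4))
# panel plane from stirrer model: front edge at O-0.136 ex, z .018
P0=O-.136*ex+np.array([0,0,.018])
c=onplane('w10.png',(300.3,232.2),P0,.006);print('model plane',c, uv(c,P0))
# marks triangulation flag centre & ring between w10 and w2,w9
W=lambda x,y:('w10.png',230+x/4-.4,150+y/4-.4)
A=lambda x,y:('w2.png',280+x/7-.4,240+y/7-.4)
B=lambda x,y:('w9.png',170+x/7-.4,240+y/7-.4)
for nm,w,aa,bb,h in [('flag',(174,570),(425,522),(478,528),0),('ring',(473,293),(283,188),(314,146),0),('s3',(366,495),(407,347),(447,327),0),('s7',(85,383),(273,505),(331,515),0)]:
    t=tri(W(*w),A(*aa),B(*bb));print(nm,t.round(4),'offplane mm',((t-P0)@n*1000).round(1), onplane(*[W(*w)[0],W(*w)[1:]],P0).round(4),uv(t,P0).round(1))
E
```

```text
0.225 [ 0.5171 -0.1434  0.0529]
0.236 [ 0.525  -0.1451  0.0454]
0.245 [ 0.5315 -0.1465  0.0392]
model plane [ 0.52134686 -0.14431607  0.04886134] [82.72286318 45.23620824]
flag [ 0.5456 -0.1702  0.0641] offplane mm 3.2 [ 0.5484 -0.1715  0.0621] [106.3  75.7]
ring [ 0.5272 -0.1185  0.0472] offplane mm 2.7 [ 0.5292 -0.1186  0.0453] [56.5 47. ]
s3 [ 0.5449 -0.1414  0.0616] offplane mm 3.1 [ 0.5476 -0.1418  0.0596] [77.6 71.6]
s7 [ 0.5211 -0.1729  0.0474] offplane mm 3.4 [ 0.5236 -0.1739  0.0451] [111.2  46.4]
```

```bash
python3 - <<'E'
from k import *
from scipy.spatial.transform import Rotation as Ro
P0=O-.136*ex+np.array([0,0,.018]);C=P0+.0031*n-.0833*ey+.0453*u
print('C',C.round(4),proj('w10.png',C+.006*n),proj('w10.png',C+.026*n))
s=env.read_state();p=s['tcp_pos'];Rt=R(s['ee_rot'])
print('p',p,'height',(p-C)@n,'lateral u,ey',(p-C)@u,(p-C)@ey)
for h in (.04,.015): print(h,((C+h*n-p)*1000).round(1))
al=np.radians(12.5);b=np.cos(al)*u-np.sin(al)*ey
T=np.c_[-n,-b,np.cross(-n,-b)];print(Ro.from_matrix(T@Rt.T).as_rotvec(degrees=True), 'pointer proj', proj('w10.png',C+.026*n+.02*b),proj('w10.png',C+.026*n))
E
```

```text
C [ 0.523  -0.1451  0.0465] [299.08646181 233.83916284] [297.58909971 242.96762527]
p [ 0.48646321 -0.13583419  0.12264037] height 0.08371113413904897 lateral u,ey 0.013155764181451013 0.005769536100745244
0.04 [ 13.7  -7.1 -43.4]
0.015 [ 28.   -8.4 -63.8]
[-1.37723595 -0.43914756  0.62814541] pointer proj [298.97629787 281.70241807] [297.58909971 242.96762527]
```

Call:
play_rows(translation=[[3, -2, -10], [6, -4, -20], [9, -6, -30], [12, -7, -38], [13.7, -7, -43.4], [13.7, -7, -43.4], [13.7, -7, -43.4]], turn=[[0, 0, 0], [0, 0, 0], [0, 0, 0], [0, 0, 0], [0, 0, 0], [0, 0, 0], [0, 0, 0]], fingers=40, grip_force=30)

```text
t: 11.85
tcp_pos: [0.5046, -0.1448, 0.0951]
ee_rot: [0.71, -0.524, 0.39, 0.264]
force: [-0.3, -0.5, 0.7]
gripper_width: 0.0345
```

```bash
cat > chk.py <<'E'
from k import *
import sys
P0=O-.136*ex+np.array([0,0,.018]);C=P0+.0031*n-.0833*ey+.0453*u
s,c=cam('wrist',sys.argv[1]);p=s['tcp_pos'];x=R(s['ee_rot'])
print(s['t'],p.round(4),'F',s['force'].round(1),s['ft_torque'].round(2),'w',s['gripper_width'],'q',s['q'].round(2))
print('h',((p-C)@n*1000).round(1),'u,ey',((p-C)@u*1000).round(1),((p-C)@ey*1000).round(1),'tilt',np.degrees(np.arccos(min(1,-x[:,0]@n))).round(2),'ang from u',np.degrees(np.arctan2((-x[:,1])@(-ey),(-x[:,1])@u)).round(2))
E
python3 chk.py w11.png
```

```text
11.85 [ 0.5046 -0.1448  0.0951] F [-0.3 -0.5  0.7] [0.02 0.59 0.04] w 0.03448709486397921 q [ 0.69  0.17 -0.43  2.4  -1.34  0.06  2.85]
h 50.3 u,ey 12.9 -1.5 tilt 1.49 ang from u 13.74
```

View pics/w11.png

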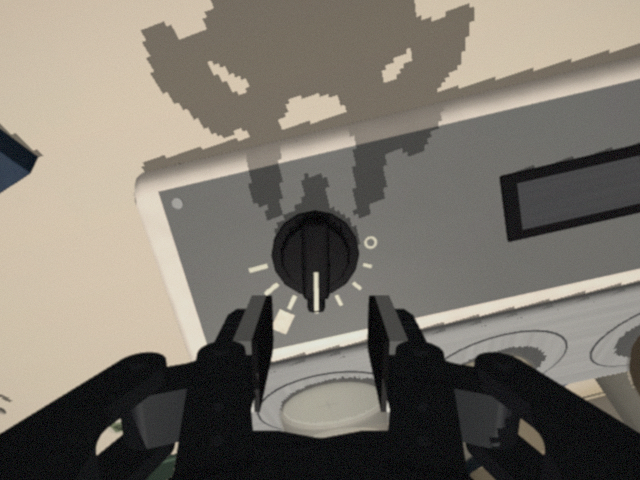

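The wrist is near its singularity: q6 is at 0.06 and q7 at its limit. I'll back off and tilt the tool about 17° towards vertical about the jaw axis. That keeps the pads parallel to the bar and frees the wrist.

Call:
play_rows(translation=[[-3, 0, 6], [-6, 0, 12], [-8, 0, 18], [-8, 0, 22], [-8, 0, 25], [-8, 0, 25], [-8, 0, 25], [-8, 0, 25]], turn=[[1, 3.4, 0.5], [2, 6.8, 1], [3, 10, 1.5], [4, 13.5, 2], [4.8, 16.2, 2.5], [4.8, 16.2, 2.5], [4.8, 16.2, 2.5], [4.8, 16.2, 2.5]])

```text
t: 12.57
tcp_pos: [0.4979, -0.145, 0.1213]
ee_rot: [0.663, -0.461, 0.463, 0.365]
force: [-0.1, 0.4, -0.4]
gripper_width: 0.0342
```

```bash
python3 chk.py w12.png
```

```text
12.5667 [ 0.4979 -0.145   0.1213] F [-0.1  0.4 -0.4] [-0.08  0.41  0.03] w 0.03417246188230116 q [ 0.07  0.14  0.24  2.22 -0.36  0.53  1.86]
h 75.6 u,ey 22.4 -2.3 tilt 18.22 ang from u 13.53
```

View pics/w12.png

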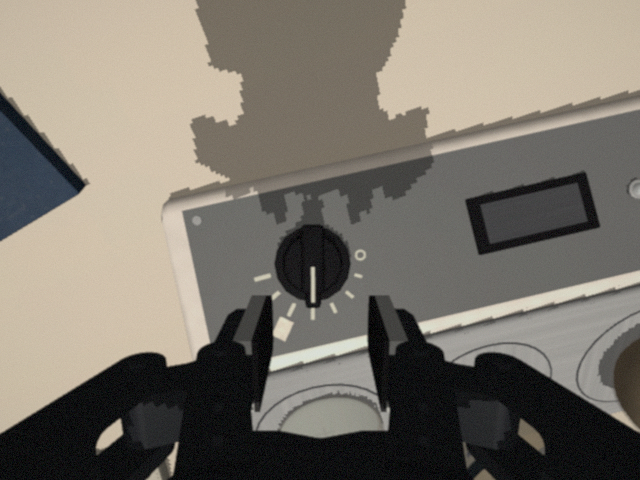

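```bash
python3 - <<'E'
from k import *
w=np.cos(.236)*ey+np.sin(.236)*u
for h in (35,19,16): print(h,((h-75.6)*n+(-3-22.4)*u+2.3*ey-.7*w).round(1))
s=env.read_state();print(R(s['ee_rot'])[:,2]*-6)
E
```

```text
35 [  2.5   1.4 -47.9]
19 [ 11.6   0.5 -61. ]
16 [ 13.3   0.4 -63.5]
[-1.66841473 -5.69507719 -0.88458358]
```

Call:
play_rows(translation=[[0, 0, -10], [1, 1, -22], [2, 1.4, -34], [2.5, 1.4, -44], [2.5, 1.4, -48], [2.5, 1.4, -48]], turn=[[-0.5, -1.5, -0.2], [-1, -3, -0.5], [-1.7, -5.7, -0.9], [-1.7, -5.7, -0.9], [-1.7, -5.7, -0.9], [-1.7, -5.7, -0.9]])

```text
t: 13.12
tcp_pos: [0.4967, -0.1434, 0.0704]
ee_rot: [0.681, -0.482, 0.441, 0.331]
force: [-0.3, -0.1, -0.5]
gripper_width: 0.0339
```

```bash
python3 chk.py w13.png
```

```text
13.1167 [ 0.4967 -0.1434  0.0704] F [-0.3 -0.1 -0.5] [-0.09  0.45  0.03] w 0.03393402786441616 q [ 0.17  0.21  0.13  2.32 -0.62  0.28  2.11]
h 34.7 u,ey -7.9 -0.8 tilt 12.6 ang from u 13.79
```

View pics/w13.png

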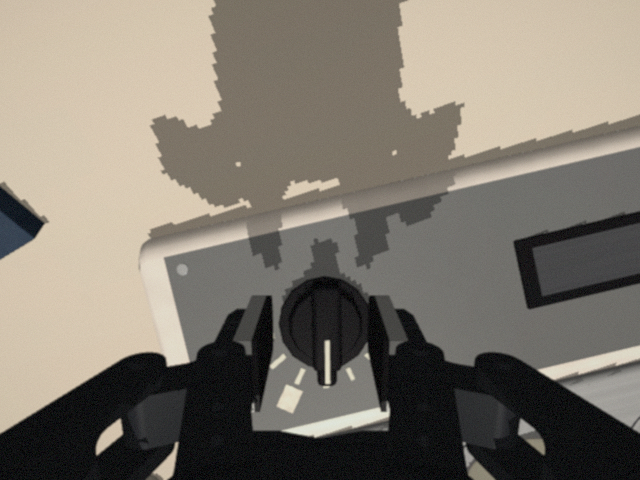

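```bash
python3 - <<'E'
from k import *
w=np.cos(.236)*ey+np.sin(.236)*u
for h in (25,17): print(h,((h-34.7)*n+(4.5)*u+2*w).round(1))
E
```

```text
25 [ 9.8  1.  -5.1]
17 [ 14.3   0.6 -11.6]
```

Call:
play_rows(translation=[[4, 1, -1], [8, 1, -3], [10, 1, -5], [11.5, 0.8, -7.5], [13, 0.7, -9.5], [14.3, 0.6, -11.6], [14.3, 0.6, -11.6]], turn=[[0, 0, 0], [0, 0, 0], [0, 0, 0], [0, 0, 0], [0, 0, 0], [0, 0, 0], [0, 0, 0]])

```text
t: 13.75
tcp_pos: [0.5138, -0.1433, 0.0604]
ee_rot: [0.681, -0.484, 0.439, 0.33]
force: [0.4, 0.3, 0.6]
gripper_width: 0.0343
```

```bash
python3 chk.py w14.png; python3 -c "
from h import *
cam('scene','s14.png');crop('s14.png',360,110,150,120,5,'c15.png')"
```

```text
13.75 [ 0.5138 -0.1433  0.0604] F [0.4 0.3 0.6] [-0.04  0.46  0.05] w 0.03427721880331886 q [ 0.18  0.26  0.1   2.29 -0.65  0.26  2.13]
h 16.7 u,ey 0.4 0.9 tilt 12.39 ang from u 13.71
```

View pics/w14.png

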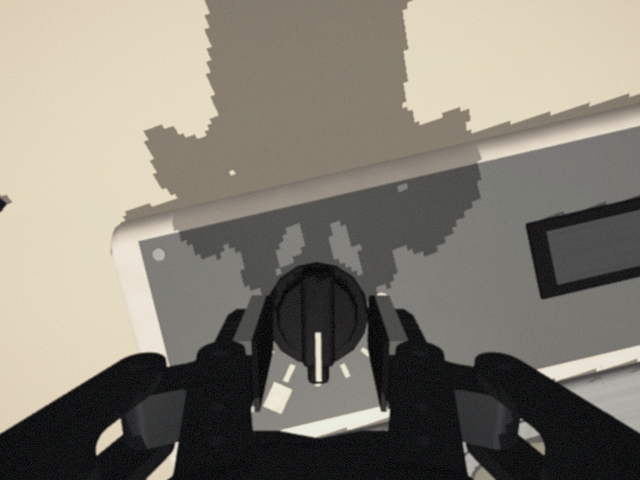

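View pics/c15.png

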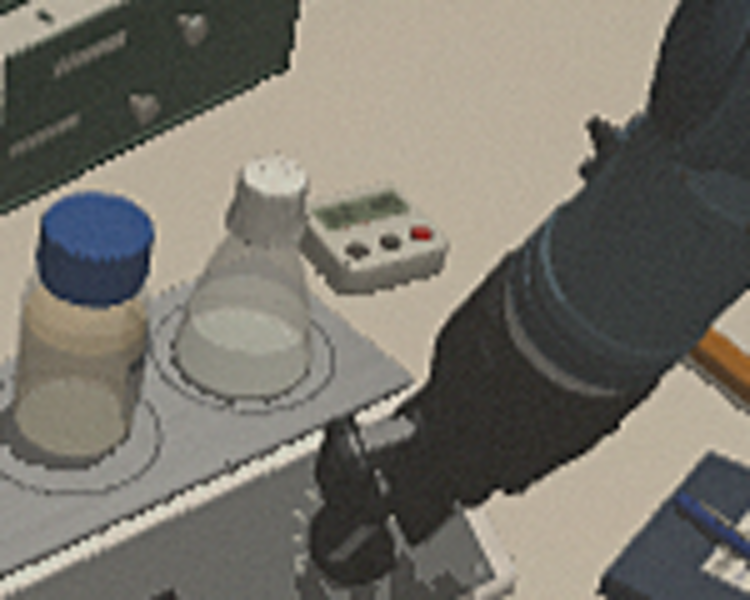

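The bar is centred between the pads at (318,340) and the bottle is standing well. Closing on the bar.

Call:
play_rows(translation=[[0, 0, 0], [0, 0, 0], [0, 0, 0], [0, 0, 0], [0, 0, 0]], turn=[[0, 0, 0], [0, 0, 0], [0, 0, 0], [0, 0, 0], [0, 0, 0]], fingers=0, grip_force=40)

```text
t: 14.27
tcp_pos: [0.5135, -0.1441, 0.061]
ee_rot: [0.681, -0.484, 0.44, 0.329]
force: [-2.5, -1.0, 2.6]
gripper_width: 0.0102
```

```bash
python3 chk.py w15.png; python3 -c "
from k import *
from scipy.spatial.transform import Rotation as Ro
P0=O-.136*ex+np.array([0,0,.018]);C=P0+.0031*n-.0833*ey+.0453*u
p=env.read_state()['tcp_pos']
# allow for small offset: pivot about C
for t in (7,14,21,28,32):
    r=Ro.from_rotvec(-n*np.radians(t)); print(t,((r.apply(p-C)-(p-C))*1000).round(1),(-n*t).round(1))"
```

```text
14.2667 [ 0.5135 -0.1441  0.061 ] F [-2.5 -1.   2.6] [-0.37  0.77 -0.16] w 0.010229963885159756 q [ 0.18  0.26  0.11  2.29 -0.65  0.26  2.13]
h 17.4 u,ey 0.5 0.1 tilt 12.33 ang from u 13.76
7 [-0.  -0.1  0. ] [ 4.  -0.4 -5.7]
14 [-0.  -0.1  0. ] [  8.   -0.7 -11.5]
21 [-0.  -0.2 -0. ] [ 12.   -1.1 -17.2]
28 [-0.  -0.2 -0. ] [ 16.   -1.5 -22.9]
32 [-0.1 -0.3 -0. ] [ 18.3  -1.7 -26.2]
```

View pics/w15.png

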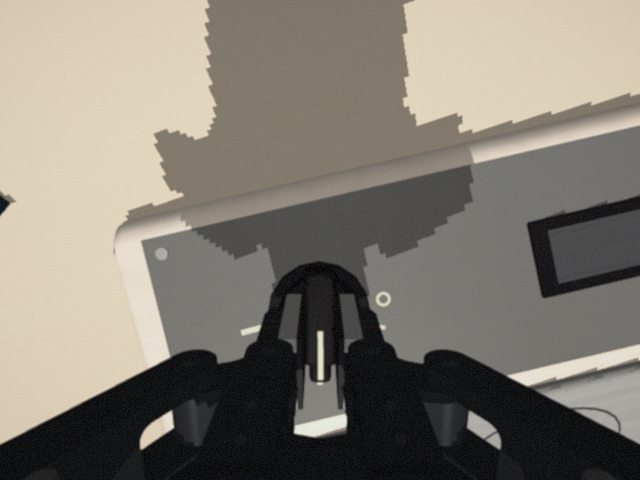

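Call:
play_rows(translation=[[0, 0, 0], [0, 0, 0], [0, -0.1, 0], [0, -0.1, 0], [0, -0.2, 0], [0, -0.2, 0], [0, -0.2, 0], [0, -0.2, 0]], turn=[[2.3, -0.2, -3.3], [4.6, -0.4, -6.6], [6.9, -0.6, -9.8], [9.1, -0.9, -13.1], [11.4, -1.1, -16.4], [13.7, -1.3, -19.7], [15, -1.4, -21.5], [15, -1.4, -21.5]])

```text
t: 14.98
tcp_pos: [0.5137, -0.1438, 0.0611]
ee_rot: [0.793, -0.304, 0.467, 0.245]
force: [-4.1, -0.8, 4.8]
gripper_width: 0.01
```

```bash
python3 chk.py w16.png
```

```text
14.9833 [ 0.5137 -0.1438  0.0611] F [-4.1 -0.8  4.8] [-0.13  0.62  0.04] w 0.01004281935963713 q [ 0.33  0.27  0.01  2.29 -0.99  0.31  2.09]
h 17.4 u,ey 0.7 0.4 tilt 12.35 ang from u 40.05
```

View pics/w16.png

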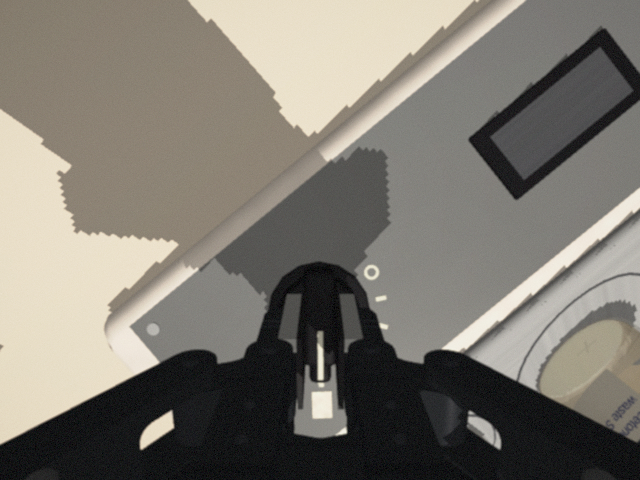

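The pointer now lines up with the flag at (321,404). Releasing, then retreating along the tool axis.

Call:
play_rows(translation=[[0, 0, 0], [0, 0, 0], [0, 0, 0], [0, 0, 0], [0, 0, 0]], turn=[[0, 0, 0], [0, 0, 0], [0, 0, 0], [0, 0, 0], [0, 0, 0]], fingers=40)

```text
t: 15.45
tcp_pos: [0.514, -0.1433, 0.0609]
ee_rot: [0.793, -0.305, 0.466, 0.246]
force: [0.0, -0.7, 0.8]
gripper_width: 0.0344
```

Call:
play_rows(translation=[[-3, 0, 8], [-8, 0, 20], [-15, 0, 38], [-22, 0, 60], [-28, 0, 80], [-32, 0, 100], [-32, 0, 110], [-32, 0, 110]], turn=[[0, 0, 0], [0, 0, 0], [0, 0, 0], [0, 0, 0], [0, 0, 0], [0, 0, 0], [0, 0, 0], [0, 0, 0]])

```text
t: 16.12
tcp_pos: [0.4837, -0.1443, 0.1742]
ee_rot: [0.794, -0.306, 0.464, 0.244]
force: [0.7, -0.5, 1.4]
gripper_width: 0.0338
```

```bash
python3 chk.py w17.png; python3 -c "
from h import *
cam('scene','s17.png')"
```

```text
16.1167 [ 0.4837 -0.1443  0.1742] F [ 0.7 -0.5  1.4] [-0.12  0.4  -0.02] w 0.033752430157581385 q [ 0.21 -0.02  0.16  2.3  -0.55  0.52  1.63]
h 127.1 u,ey 41.1 -2.9 tilt 12.05 ang from u 39.87
```

View pics/w17.png

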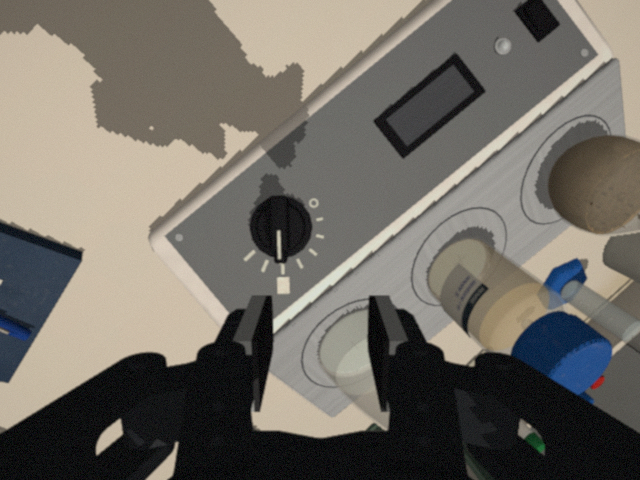

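View pics/s17.png

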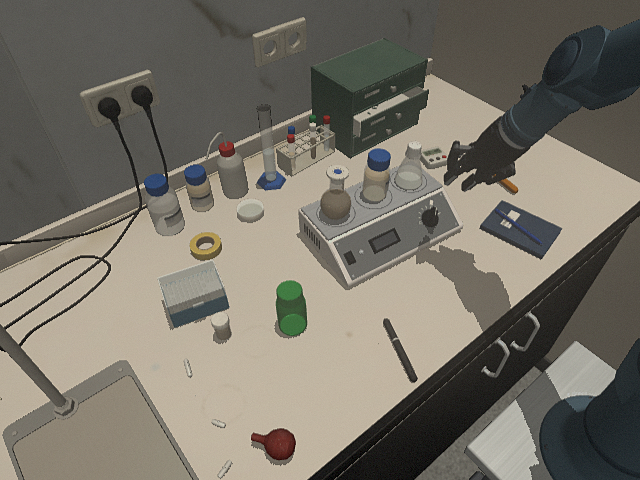

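The nose now covers step 5 at the flag (283,284). The ring and bars 1–4 are on one side of it and 6–7 on the other, and the bottle stands in the middle circle. One numeric check, then I hand in.

```bash
python3 - <<'E'
from h import *
crop('s17.png',320,130,110,100,6,'c20.png')
print(atz('s17.png',378.3,156,.19))
E
```

```text
[ 0.6312704  -0.07502333  0.19      ]
```

View pics/c20.png

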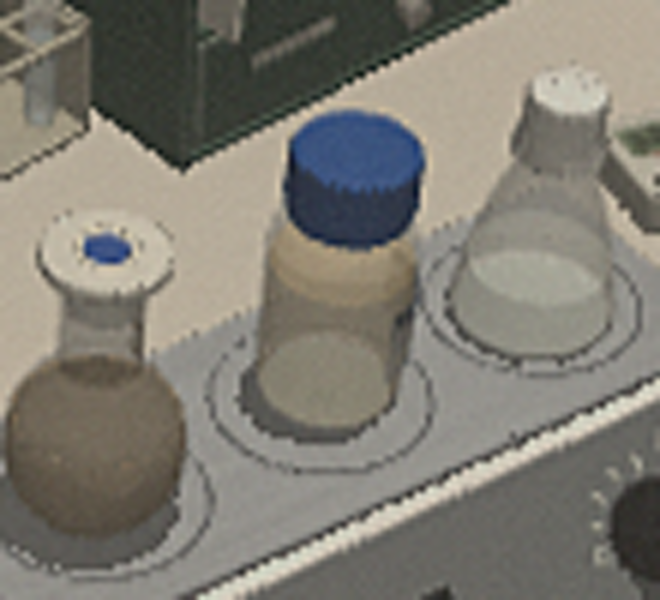

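```bash
python3 -c "
from bench import env
print(env.finish_job())"
```

```text
the job is handed in; nothing more can be done
None
```

The bottle is standing upright in the empty middle circle and the knob is in step 5. I handed the job in at about 16 s; it reports no verdict.

- **Bottle:** I took the blue-capped bottle by its cap, set it down with about 5 N of contact force and released it. The last scene picture puts its axis at (0.631, -0.075), about 2 mm from the circle's centre measured in the same camera. The wrist camera made it 4–5 mm; both are well inside 18 mm.
- **Flasks and jar:** They look unmoved and upright in the last scene picture, by eye; I did not measure them.
- **Knob:** It was in step 4. I gripped the bar, turned it about 26° clockwise and let go. The last wrist picture shows the pointer on the flagged fifth bar.
- **Arm:** It ended clear of everything, with tool force at about its zero reading.
- **A disagreement:** The panel marks measured about 3 mm off my first estimate of the panel plane, so I corrected the knob position before gripping.
- **A setback:** My first approach to the knob ran the wrist to its joint limits (last joint at 2.85). I backed off and tilted the tool about 12° off the knob's axis to grip it.

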